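# Make up the playing kit and the care kit for the guitar

### The arm

A 6-joint arm with a two-finger parallel gripper is mounted at the origin on the work surface. World frame = base frame: x ahead of the robot, y to its left, z up, the work surface at z = 0. Lengths are in m, angles in degrees, forces in N, time in s.
With the tool pointing down it reaches from about 0.4 to 0.825 m from the base axis. Payload 7 kg.
Tool frame: the origin (TCP) lies midway between the tips of the shut fingers; the grasp point (between the pads) lies hold_point_z behind it (hold_point_z is the distance from the TCP to the grasp point, in m); z points along the fingers, y is the line along which they close (so a half turn about z gives the same grasp; the last joint's range is limited). The gripper opens to 88 mm and grips with 3 to 60 N. Pads are 19 mm wide; open, the fingers measure 130 mm over their backs; the gripper's body (78 mm by 193 mm) begins 47 mm behind the grasp point.
Start: joints at [79.933, 20.546, 0.682, 0, -70.136, -16.507], TCP at [0.302, 0.604, 0.227] pointing down, gripper open.
Joint ranges: [-176.03, 176.03], [-82.01, 121.73], [-58.28, 71.71], [-173.87, 95.51], [-174.79, -0.11], [-173.66, 173.66]. Speed limits (degrees/s): [136.94, 136.94, 172.46, 180, 180, 180].

### API

Orientations are given as [roll, pitch, yaw] about the fixed x, y, z axes, in that order (R = Rz(yaw) Ry(pitch) Rx(roll)).
In Python, from plant import * gives the robot as it stands.
- The arm moves only by the tool step_arm, never from a script. Its argument "steps" is a list that holds one entry, the list of rows, each a list of 6 numbers: the shift along the tool's x, y, z scaled (see below), then the turn, a rotation vector about the tool's x, y, z scaled (see below). In form: [[[tx, ty, tz, wx, wy, wz], ...]]. A call has 1 to 20 rows; each row is the pose to reach, as a shift and turn from the pose commanded when the call began, along the tool's axes at that moment; what a row does not reach only later rows make up. The controller multiplies each number of a shift by 100 mm and each number of a turn by 0.5 rad. A row lasts 1/10 s, in which the tool goes at most 50 mm and 8.59 degrees, less where a joint would pass 70% of its speed; a pose out of reach is approached as far as the arm can. A call with a number of a shift or a turn outside -1 to 1 is refused whole. A call with a gripper value outside its range is refused whole. "jaw" is the closure in counts, from 0 (fully open) to 255 (shut), set as the call begins (left out, the last holds). The fingers move at their own pace and stop on an object; the grip force is fixed at half the most. Time passes only in rows, so rows that repeat a pose let the fingers close. It gives the time, the measured TCP pose, the force, the opening and the grip force at its end, in the units of the state.
- get_obs(): the state, without advancing time (a new reading comes with each control period).
- snapshot(name): name is "side" or "top" or "wrist"; returns (picture, depth): 384x512x3 uint8, red, green, blue; 384x512 float32, m along the optical axis (not along the pixel's ray), 0 where there is no reading.
- calibration(name): a dict with "mtx" (3x3 intrinsics, pixels), "rvec" (rotation vector, rad) and "tvec" (3), from world to camera coordinates, as OpenCV has them. Camera axes: x right, y down, z forward; pixel columns grow to the right and rows downward; lengths in m; the calibration is good to about 2 mm. A picture is of the moment at which its call begins: read the wrist's pose just before it. calibration takes no time and is no camera call; for the wrist camera it gives the pose at the moment of the call.
- close_job(): hands the job in; it is judged then, once.
The state is a dict: "clock": time; "joint_pos": joint angles; "qvel": joint speeds; "tau": joint torques, N m; "tool_pos": TCP position; "orientation": TCP orientation; "force": force on the tool from outside, world axes, zero at the start; "moment": the same for the moment, N m; "opening": finger opening in m; "gripper_force": force on a finger pad.
Only numpy, scipy, OpenCV 4.12 (cv2) and the standard library are available. Lean on these libraries where they do the work, as an engineer would, in place of code of your own. Each camera call takes 0.05 s, during which the arm holds its last target. There are 200 camera calls.

### The job

Make up two guitar kits from the things on the desk. The long three-bay tray gets the playing kit: the smaller of the two round brass tins (the plectrum tin) in the wide middle bay, and the steel slide tube and the capo in the two end bays, one in each, either way round; the short two-bay tray gets the care kit: the amber oil bottle and the string winder, one in each bay, either way round. Everything sits down flat on the tray floor inside its bay, tube and bottle upright; set the glass bottle down gently, without dropping it, and leave the bigger tin and the white tealight cup where they are.

Things in the scene. Friction and masses are not known exactly. Their poses are not given: they have to be found in the camera images.
- tray_long: long low oak tray with three bays in a row, 126 x 218 x 8 mm. Fixed to the desk. The tray floor is 3 mm thick; rim and dividers are 8 mm high, so they rise 5 mm above the floor inside. Origin at the centre of its underside; x is the direction across the row of bays, along which each bay is 116 mm long; y is along the row. The middle bay is 84 mm wide (y from -42 to +42 mm), the end bays 58 mm wide (centres at y = +75 and -75 mm).
- tray_short: short low oak tray with two equal bays, 126 x 130 x 8 mm. Fixed to the desk. The tray floor is 3 mm thick; rim and dividers are 8 mm high, so they rise 5 mm above the floor inside. Origin at the centre of its underside; x is the direction across the row of bays, along which each bay is 116 mm long; y is along the row. The bays are 58 mm wide, with centres at y = +31 and -31 mm.
- pick_tin_c (a point): plectrum tin: the smaller round flat brass tin, 60 mm across, 22 mm high, lying flat; the point is its centre, 11 mm above its underside; z up.
- slide_c (a point): guitar slide: open plain steel tube, 28 mm across, 58 mm high, 3.5 mm wall, standing on end; the point is its centre, 29 mm above its foot; z along the tube, up.
- capo_c (a point): capo: dark steel spring clamp lying flat, 68 mm long (along its x) and 26 mm wide (along its y), with a solid square pivot block 26 x 26 x 20 mm in the middle and two 16 mm high arms to each side; the point is the centre of the block, 10 mm above its underside; z up.
- oil_c (a point): fretboard oil: small amber glass bottle with a paper label and a black screw cap, standing; 38 mm across up to 40 mm high, then a shoulder and a 20 mm wide cap, 58 mm high in all; the point is on its axis, 29 mm above its foot; z up.
- winder_c (a point): string winder: black plastic crank lying flat, 92 mm long; a straight arm along its x, 16 mm wide (y) and 18 mm high, bare from x = -26 to +22 mm, with a socket head 22 x 24 mm and 28 mm high at the +x end and a grey upright round grip 18 mm across and 34 mm high at the -x end; the point is the middle of the arm, 9 mm above its underside; z up.
- big_tin_c (a point): bystander to leave alone: the bigger round flat brass tin, 84 mm across, 26 mm high; the point is its centre, 13 mm above its underside.
- candle_c (a point): bystander to leave alone: white ceramic tealight cup, open, 60 mm across the rim, 40 mm high; the point is its centre, 20 mm above its underside.
Not all that is in view belongs to the job. What is shaped like the part that bears pick_tin_c but pink or purple is not meant.

How it is judged (in metres and radians):
At the end, for the whole second after the job is handed in: Smaller tin in the long tray's middle bay, slide and capo one in each end bay; bottle and winder one in each bay of the short tray. Each centre inside its bay, within 3 mm of its height when resting on the tray floor and 0.15 rad of upright (as at the start), at rest (x of pick_tin_c in the frame of tray_long between -0.058 and 0.058 m and y of pick_tin_c in the frame of tray_long between -0.042 and 0.042 m and z of pick_tin_c in the frame of tray_long between 0.011 and 0.017 m and linear speed of pick_tin below 0.02 m/s and angle between pick_tin_c's own z axis and vertical below 0.15 rad and (((x of slide_c in the frame of tray_long between -0.058 and 0.058 m and y of slide_c in the frame of tray_long between 0.046 and 0.104 m and z of slide_c in the frame of tray_long between 0.029 and 0.035 m and linear speed of slide below 0.02 m/s and angle between slide_c's own z axis and vertical below 0.15 rad) and (x of capo_c in the frame of tray_long between -0.058 and 0.058 m and y of capo_c in the frame of tray_long between -0.104 and -0.046 m and z of capo_c in the frame of tray_long between 0.01 and 0.016 m and linear speed of capo below 0.02 m/s and angle between capo_c's own z axis and vertical below 0.15 rad)) or ((x of slide_c in the frame of tray_long between -0.058 and 0.058 m and y of slide_c in the frame of tray_long between -0.104 and -0.046 m and z of slide_c in the frame of tray_long between 0.029 and 0.035 m and linear speed of slide below 0.02 m/s and angle between slide_c's own z axis and vertical below 0.15 rad) and (x of capo_c in the frame of tray_long between -0.058 and 0.058 m and y of capo_c in the frame of tray_long between 0.046 and 0.104 m and z of capo_c in the frame of tray_long between 0.01 and 0.016 m and linear speed of capo below 0.02 m/s and angle between capo_c's own z axis and vertical below 0.15 rad))) and (((x of oil_c in the frame of tray_short between -0.058 and 0.058 m and y of oil_c in the frame of tray_short between 0.002 and 0.06 m and z of oil_c in the frame of tray_short between 0.029 and 0.035 m and linear speed of oil below 0.02 m/s and angle between oil_c's own z axis and vertical below 0.15 rad) and (x of winder_c in the frame of tray_short between -0.058 and 0.058 m and y of winder_c in the frame of tray_short between -0.06 and -0.002 m and z of winder_c in the frame of tray_short between 0.009 and 0.015 m and linear speed of winder below 0.02 m/s and angle between winder_c's own z axis and vertical below 0.15 rad)) or ((x of oil_c in the frame of tray_short between -0.058 and 0.058 m and y of oil_c in the frame of tray_short between -0.06 and -0.002 m and z of oil_c in the frame of tray_short between 0.029 and 0.035 m and linear speed of oil below 0.02 m/s and angle between oil_c's own z axis and vertical below 0.15 rad) and (x of winder_c in the frame of tray_short between -0.058 and 0.058 m and y of winder_c in the frame of tray_short between 0.002 and 0.06 m and z of winder_c in the frame of tray_short between 0.009 and 0.015 m and linear speed of winder below 0.02 m/s and angle between winder_c's own z axis and vertical below 0.15 rad)))); the robot touches nothing.
It fails at once if the bigger tin or the tealight cup is shifted by more than 30 mm (distance of any of big_tin_c, candle_c from where it was at the start of the episode above 0.03 m).
It fails at once if the glass bottle is dropped (falls freely at more than 0.7 m/s, some 25 mm) (linear speed of oil above 0.7 m/s and contact force between the fingers and oil below 0.05 N).
It also fails if it takes over 134 s, if anything falls off the work surface, if the arm or the gripper's body presses on something with over 40 N, if the wrist force passes 120 N, or if a joint passes its speed limit or range.

## Working session

There is one attempt and no reset: what is moved stays moved. The work goes in short steps, Python scripts to look and compute and a tool call to move; the robot and the scene stay as the last step left them, time stands still between calls to the robot, and variables do not carry over. Pictures are saved under pics/ and viewed, at most 14 in all, crops included, and the job is handed in when it is done.

Besides the shell and the picture viewer there is one more tool, called after "Request:" as name(argument=value, ...) on one line, values as JSON. step_arm: Moves the arm, as the interface text tells. Its arguments: {"type":"object","properties":{"steps":{"type":"array","items":{"type":"array","items":{"type":"array","items":{"type":"number","minimum":-1,"maximum":1}}}},"jaw":{"type":"number"}},"required":["steps"]}

```bash
ls; mkdir -p pics; python3 - <<'E'
from plant import *
import cv2,numpy as np
o=get_obs();print({k:o[k] for k in o})
for n in("top","side"):
    p,d=snapshot(n);cv2.imwrite(f"pics/{n}0.png",p[:,:,::-1]);np.savez(f"{n}0.npz",p=p,d=d);c=calibration(n);print(n,c,(d>0).mean())
E
```

```text
pics
{'clock': 0.0, 'joint_pos': array([ 7.99327637e+01,  2.05909142e+01,  6.33908815e-01, -1.79689355e-02,
       -7.01362821e+01, -1.65053576e+01]), 'qvel': array([ 0.03553825, -0.05117791,  0.08081963,  0.11454558, -0.05279574,
       -0.09229493]), 'tau': array([-1.54633934e-03, -5.82724714e+01,  2.93052953e+01,  6.99731693e+00,
        6.71006273e-03, -1.73979934e-04]), 'tool_pos': array([0.3017832 , 0.603238  , 0.22563636]), 'orientation': array([ 1.79905757e+02, -1.03097883e-02, -2.65787047e+01]), 'force': array([ 0.2196677 ,  0.27528081, -0.26614484]), 'moment': array([ 0.0415141 ,  0.02583089, -0.00962935]), 'gripper_force': 0.0, 'opening': 0.08777560450840044}
top {'mtx': array([[475.52714596,   0.        , 255.90037781],
       [  0.        , 475.52714596, 196.26962947],
       [  0.        ,   0.        ,   1.        ]]), 'rvec': array([ 2.17133672, -2.17378787,  0.12333815]), 'tvec': array([-0.01221081,  0.46643861,  1.18299644])} 0.9960988362630209
side {'mtx': array([[444.16305196,   0.        , 258.1882946 ],
       [  0.        , 444.16305196, 192.26874722],
       [  0.        ,   0.        ,   1.        ]]), 'rvec': array([ 2.18960212, -0.76814947,  0.36784363]), 'tvec': array([-0.3714669 ,  0.23522324,  1.05112921])} 0.9960530598958334
```

View pics/top0.png

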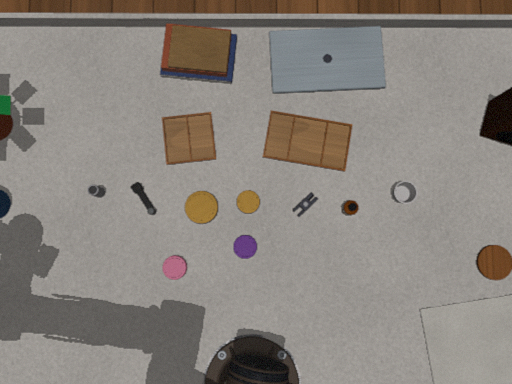

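View pics/side0.png

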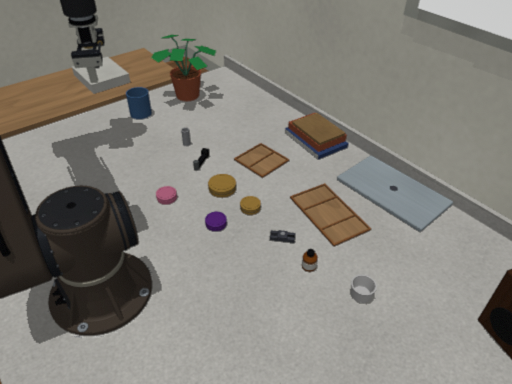

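The top view shows the slide (97,190), winder (144,198), big tin (201,207), small tin (248,202), capo (305,205), bottle (350,207), cup (403,192), short tray (189,138) and long tray (308,140). The side view agrees. Next I measure with top-view rays.

```bash
cat > h.py <<'E'
from plant import *
import cv2,numpy as np
def Rt(c): return cv2.Rodrigues(np.array(c["rvec"]))[0],np.array(c["tvec"]).ravel()
def cloud(d,c):
    R,t=Rt(c);v,u=np.indices(d.shape);K=c["mtx"]
    P=np.stack([(u-K[0,2])/K[0,0]*d,(v-K[1,2])/K[1,1]*d,d],-1)
    return (P-t)@R
def ray(px,c,z):
    R,t=Rt(c);K=c["mtx"];px=np.atleast_2d(px)
    r=np.c_[(px[:,0]-K[0,2])/K[0,0],(px[:,1]-K[1,2])/K[1,1],np.ones(len(px))]@R
    o=-R.T@t
    return (o+r*((z-o[2])/r[:,2])[:,None])[:,:2]
E
python3 - <<'E'
from h import *
f=np.load("top0.npz");p,d=f["p"],f["d"];c=calibration("top");W=cloud(d,c);Z=W[...,2]
print("desk z",np.median(Z[220:250,300:400]),Z[220:250,300:400].std())
z0=np.median(Z[220:250,300:400])
for n,(u,v,r,h) in dict(slide=(97,190,14,.058),winder=(144,198,24,.018),big=(201,207,22,.026),tin=(248,202,17,.022),capo=(305,205,18,.016),oil=(350,207,14,.058),cup=(403,192,17,.04),purple=(245,247,16,.022)).items():
    s=np.s_[v-r:v+r+1,u-r:u+r+1];H=Z[s]-z0;m=(H>.009).astype(np.uint8)
    k,l,st,_=cv2.connectedComponentsWithStats(m);i=1+st[1:,4].argmax();m=l==i
    vs,us=np.nonzero(m);px=np.c_[us+u-r,vs+v-r].astype(np.float32)
    ht=np.percentile(H[m],[50,95])
    top=np.abs(H-h)<.008;top&=m
    q=W[s][top][:,:2]
    xy=ray(px,c,h).astype(np.float32);rc=cv2.minAreaRect(xy)
    (a,b),R=cv2.minEnclosingCircle(q.astype(np.float32)) if len(q) else ((0,0),0)
    dd=np.linalg.svd(q-q.mean(0))[2][0] if len(q)>2 else [0,0]
    print(n,len(px),ht.round(3),"toppts",len(q),"mean",q.mean(0).round(4),"circ",round(a,4),round(b,4),round(R,4),"rect",np.round(rc[0],4),np.round(rc[1],3),"axis",round(np.degrees(np.arctan2(dd[1],dd[0])),1))
hsv=cv2.cvtColor(p,cv2.COLOR_RGB2HSV)
for n,(x0,y0,x1,y1) in dict(short=(155,105,222,172),long=(255,105,360,178)).items():
    s=np.s_[y0:y1,x0:x1];m=((hsv[s][...,1]>70)).astype(np.uint8)
    ct=max(cv2.findContours(m,0,1)[0],key=cv2.contourArea).reshape(-1,2)+[x0,y0]
    hull=cv2.convexHull(ray(ct,c,.008).astype(np.float32));rc=cv2.minAreaRect(hull)
    print(n,np.round(rc[0],4),np.round(rc[1],4),round(rc[2],1),cv2.boxPoints(rc).round(3).tolist())
im=cv2.resize(p[165:235,75:375],None,fx=2.6,fy=2.6,interpolation=cv2.INTER_CUBIC);cv2.imwrite("pics/crop1.png",im[:,:,::-1])
E
```

```text
desk z -0.0010453650419000773 0.09980621488692816
slide 156 [0.043 0.06 ] toppts 60 mean [0.4788 0.3912] circ 0.4787 0.3916 0.0145 rect [0.4771 0.384 ] [0.042 0.026] axis -111.4
winder 280 [0.021 0.035] toppts 176 mean [0.4635 0.2745] circ 0.46 0.2757 0.046 rect [0.4628 0.2733] [0.095 0.026] axis -146.4
big 873 [0.026 0.03 ] toppts 857 mean [0.4392 0.1274] circ 0.4393 0.1275 0.0421 rect [0.4392 0.1273] [0.083 0.081] axis 167.1
tin 443 [0.022 0.027] toppts 433 mean [0.4532 0.0088] circ 0.4532 0.0087 0.03 rect [0.4528 0.0092] [0.058 0.059] axis -174.5
capo 226 [0.018 0.024] toppts 217 mean [ 0.4485 -0.1382] circ 0.4477 -0.136 0.0359 rect [ 0.4466 -0.1366] [0.026 0.069] axis 134.6
oil 211 [0.043 0.06 ] toppts 54 mean [ 0.4368 -0.2491] circ 0.4373 -0.2495 0.0101 rect [ 0.435 -0.242] [0.04  0.037] axis 130.7
cup 273 [0.034 0.043] toppts 148 mean [ 0.4755 -0.3907] circ 0.4761 -0.3883 0.0301 rect [ 0.4754 -0.3852] [0.061 0.056] axis -62.8
purple 453 [0.022 0.026] toppts 444 mean [0.3391 0.0167] circ 0.3395 0.0165 0.0303 rect [0.3391 0.0167] [0.057 0.058] axis 143.3
short [0.622  0.1621] [0.1259 0.1294] 6.5 [[0.5519999861717224, 0.21899999678134918], [0.5669999718666077, 0.09099999815225601], [0.6919999718666077, 0.10499999672174454], [0.6769999861717224, 0.23399999737739563]]
long [ 0.6151 -0.1472] [0.2163 0.1259] 80.0 [[0.5339999794960022, -0.24300000071525574], [0.6579999923706055, -0.26499998569488525], [0.6959999799728394, -0.052000001072883606], [0.5720000267028809, -0.029999999329447746]]
```

View pics/crop1.png

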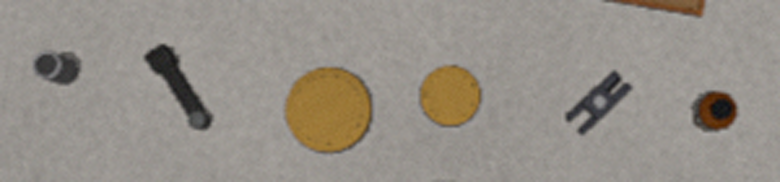

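The crop confirms that the winder's head points up-left and the capo is diagonal with its block near (305.8,203.8). I'm moving towards the slide now.

Request:
step_arm(steps=[[[0.5,0.21,0.1,0,0,0],[1,0.43,0.2,0,0,0],[1,0.43,0.2,0,0,0]]])

```text
clock: 0.4
tool_pos: [0.3737, 0.5165, 0.2052]
orientation: [179.8, -0.0, -26.7]
force: [-0.1, 0.5, -0.1]
opening: 0.0875
gripper_force: 0.0
```

Request:
step_arm(steps=[[[0.5,0.21,0.1,0,0,0],[1,0.43,0.2,0,0,0],[1,0.43,0.2,0,0,0]]])

```text
clock: 0.7
tool_pos: [0.4438, 0.4334, 0.1852]
orientation: [179.8, 0.0, -26.8]
force: [-0.4, 0.5, -0.6]
opening: 0.0877
gripper_force: 0.0
```

Request:
step_arm(steps=[[[0.25,0.12,0.1,0,0,0],[0.53,0.24,0.2,0,0,0],[0.53,0.24,0.2,0,0,0],[0.53,0.24,0.2,0,0,0],[0.53,0.24,0.2,0,0,0]]])

```text
clock: 1.2
tool_pos: [0.4789, 0.3928, 0.1668]
orientation: [-180.0, -0.0, -26.6]
force: [-0.1, -0.1, 1.1]
opening: 0.0875
gripper_force: 0.0
```

```bash
python3 - <<'E'
import plant
print([k for k in dir(plant) if k[0]!='_'], getattr(plant,"hold_point_z",None))
from h import *
o=get_obs();print({k:np.round(o[k],4) for k in("clock","tool_pos","orientation","opening")},o.keys())
f=np.load("top0.npz");d=f["d"];c=calibration("top");W=cloud(d,c);Z=W[...,2]+.001
s=np.s_[172:225,120:170];H=Z[s];m=(H>.013)&(H<.021);q=W[s][m];print("arm",q.mean(0).round(4),len(q),"ends",q[:,:2].min(0),q[:,:2].max(0))
for lo,hi in((.025,.03),(.031,.04)):
    m=(H>lo)&(H<hi);print(lo,m.sum(),W[s][m].mean(0).round(4))
print("capo block",ray([[305.8,203.8]],c,.02))
s=np.s_[185:225,285:328];m=(Z[s]>.0085);q=np.argwhere(m)[:,::-1]+[285,185];r=cv2.minAreaRect(ray(q,c,.016).astype(np.float32));print("capo",r)
b=W[20:84,160:240].reshape(-1,3);b=b[b[:,2]>.02];print("books h",b[:,2].max(),"xmin",np.percentile(b[:,0],1),"y",b[:,1].min(),b[:,1].max())
b=W[20:100,265:390].reshape(-1,3);b=b[b[:,2]>.008];print("laptop h",b[:,2].max(),"xmin",np.percentile(b[:,0],1))
E
```

```text
['PlanningError', 'calibration', 'close_job', 'get_obs', 'hold_point_z', 'snapshot'] 0.0188
{'clock': np.float64(1.2), 'tool_pos': array([0.4789, 0.3928, 0.1668]), 'orientation': array([-1.799754e+02, -3.700000e-03, -2.655530e+01]), 'opening': np.float64(0.0875)} dict_keys(['clock', 'joint_pos', 'qvel', 'tau', 'tool_pos', 'orientation', 'force', 'moment', 'gripper_force', 'opening'])
arm [0.4594 0.2722 0.0163] 131 ends [0.42233761 0.24570058] [0.50174618 0.29510665]
0.025 58 [0.4841 0.2889 0.0266]
0.031 42 [0.4418 0.2613 0.0326]
capo block [[ 0.4475143 -0.1398134]]
capo ((0.46026039123535156, -0.14070704579353333), (0.09281519055366516, 0.09576545655727386), 47.6892204284668)
books h 1.2250429891564156 xmin 0.7780023792447267 y -0.0011242793165610965 0.23945227315141449
laptop h 1.2250429891564156 xmin 0.7458511735304865
```

Request:
step_arm(steps=[[[0,0.01,0.4,0,0,0],[0,0.01,0.8,0,0,0],[0,0.01,1,0,0,0]]])

```text
clock: 1.5
tool_pos: [0.4768, 0.391, 0.0638]
orientation: [179.8, 0.1, -26.5]
force: [-1.1, -0.5, 0.3]
opening: 0.0872
gripper_force: 0.0
```

Request:
step_arm(steps=[[[0,0,0.25,0,0,0],[0,0,0.45,0,0,0],[0,0,0.45,0,0,0],[0,0,0.45,0,0,0]]])

```text
clock: 1.9
tool_pos: [0.4784, 0.3921, 0.022]
orientation: [180.0, -0.0, -26.5]
force: [0.6, 0.9, 1.0]
opening: 0.0876
gripper_force: 0.0
```

Request:
step_arm(steps=[[[0,0,0,0,0,0],[0,0,0,0,0,0],[0,0,0,0,0,0],[0,0,0,0,0,0],[0,0,0,0,0,0],[0,0,0,0,0,0],[0,0,0,0,0,0],[0,0,0,0,0,0]]], jaw=255)

```text
clock: 2.7
tool_pos: [0.4786, 0.3912, 0.0216]
orientation: [-180.0, -0.0, -26.6]
force: [0.0, 0.2, -0.1]
opening: 0.0293
gripper_force: 0.2
```

Request:
step_arm(steps=[[[0,0,-0.3,0,0,0],[0,0,-0.6,0,0,0],[0,0,-0.6,0,0,0]]])

```text
clock: 3.0
tool_pos: [0.4804, 0.3933, 0.0858]
orientation: [-179.6, -0.1, -26.5]
force: [1.0, 0.5, -0.2]
opening: 0.0267
gripper_force: 30.0
```

```bash
cat > go.py <<'E'
import sys,numpy as np
from plant import get_obs
# usage: go.py x y [yaw]: deltas to target in tool axes (units of 100 mm), and turn (units of 0.5 rad)
o=get_obs();p=o["tool_pos"];y=np.radians(o["orientation"][2]);x,Y=map(float,sys.argv[1:3]);d=np.array([x,Y])-p[:2]
print("pos",p.round(4),"yaw",round(np.degrees(y),1),"open",o["opening"],"gf",o["gripper_force"],"t",o["clock"])
print("tx,ty",(d@[np.cos(y),np.sin(y)]*10).round(2),(d@[np.sin(y),-np.cos(y)]*10).round(2))
if len(sys.argv)>3: print("wz",-(np.radians(float(sys.argv[3]))-y)/.5)
E
python3 - <<'E'
from h import *
c=calibration("top")
print(ray([[152.3,210.4]],c,.034),ray([[136.5,187.3]],c,.028))
T=lambda x,y,yaw,v:np.array([x,y])+np.array([-np.sin(np.radians(yaw)),np.cos(np.radians(yaw))])*v
for n,a in dict(Lp=(.6151,-.1472,-10,.075),Lm=(.6151,-.1472,-10,-.075),Sp=(.622,.1621,6.5,.031),Sm=(.622,.1621,6.5,-.031)).items():print(n,T(*a).round(4))
W=cloud(np.load("top0.npz")["d"],c)[20:86,160:240];W=W[(W[...,2]>.02)&(W[...,2]<.3)];print("books",W[:,2].max(),np.percentile(W[:,0],1))
E
python3 go.py .628 -.073
```

```text
[[0.42998395 0.24698558]] [[0.48904581 0.2893533 ]]
Lp [ 0.6281 -0.0733]
Lm [ 0.6021 -0.2211]
Sp [0.6185 0.1929]
Sm [0.6255 0.1313]
books 0.06562989818540572 0.7805263834673696
pos [0.4804 0.3933 0.0858] yaw -26.5 open 0.02666510968697419 gf 29.99731836025603 t 3.0
tx,ty 3.4 3.51
```

Request:
step_arm(steps=[[[0.35,0.35,0,0,0,0],[0.65,0.65,0,0,0,0],[0.85,0.88,0,0,0,0]]])

```text
clock: 3.3
tool_pos: [0.5152, 0.2723, 0.0811]
orientation: [180.0, 0.0, -26.6]
force: [0.8, -0.5, -1.3]
opening: 0.0266
gripper_force: 30.0
```

Request:
step_arm(steps=[[[0.35,0.35,0,0,0,0],[0.65,0.65,0,0,0,0],[0.85,0.88,0,0,0,0]]])

```text
clock: 3.6
tool_pos: [0.552, 0.1553, 0.0811]
orientation: [180.0, 0.0, -26.6]
force: [1.1, 0.6, -0.4]
opening: 0.0266
gripper_force: 30.0
```

Request:
step_arm(steps=[[[0.35,0.35,0,0,0,0],[0.65,0.65,0,0,0,0],[0.85,0.88,0,0,0,0]]])

```text
clock: 3.9
tool_pos: [0.5888, 0.0386, 0.0811]
orientation: [180.0, 0.0, -26.6]
force: [-0.2, -0.0, -0.5]
opening: 0.0265
gripper_force: 30.0
```

Request:
step_arm(steps=[[[0.35,0.35,0,0,0,0],[0.65,0.65,0,0,0,0],[0.85,0.87,0,0,0,0],[0.85,0.87,0,0,0,0],[0.85,0.87,0,0,0,0],[0.85,0.87,0,0,0,0]]])

```text
clock: 4.5
tool_pos: [0.6253, -0.0743, 0.0812]
orientation: [180.0, 0.0, -26.6]
force: [0.3, 0.0, -0.8]
opening: 0.0266
gripper_force: 30.0
```

```bash
python3 go.py .628 -.073
```

```text
pos [ 0.6253 -0.0743  0.0812] yaw -26.6 open 0.026581898297287854 gf 29.99714364297688 t 4.5
tx,ty 0.02 -0.02
```

Request:
step_arm(steps=[[[0.02,0,0.3,0,0,0],[0.02,0,0.5,0,0,0],[0.02,0,0.54,0,0,0],[0.02,0,0.56,0,0,0],[0.02,0,0.56,0,0,0]]])

```text
clock: 5.0
tool_pos: [0.6269, -0.0746, 0.0272]
orientation: [180.0, 0.0, -26.4]
force: [-5.6, 0.5, 12.0]
opening: 0.0264
gripper_force: 30.0
```

Request:
step_arm(steps=[[[0,0,0,0,0,0],[0,0,0,0,0,0],[0,0,0,0,0,0],[0,0,0,0,0,0],[0,0,0,0,0,0]]], jaw=120)

```text
clock: 5.5
tool_pos: [0.6274, -0.0756, 0.0254]
orientation: [180.0, 0.0, -26.6]
force: [-0.2, 0.5, -0.6]
opening: 0.0463
gripper_force: 0.0
```

Request:
step_arm(steps=[[[0,0,-0.4,0,0,0],[0,0,-0.9,0,0,0],[0,0,-0.9,0,0,0],[0,0,-0.9,0,0,0]]], jaw=60)

```text
clock: 5.9
tool_pos: [0.6284, -0.0756, 0.1173]
orientation: [-179.9, -0.2, -26.6]
force: [-0.1, 0.6, -0.3]
opening: 0.0661
gripper_force: 0.0
```

```bash
python3 go.py .463 .271 34.5
```

```text
pos [ 0.6284 -0.0756  0.1173] yaw -26.6 open 0.0660891911309293 gf 0.0 t 5.9
tx,ty -3.03 -2.36
wz -2.132288524981589
```

Request:
step_arm(steps=[[[-0.35,-0.26,0,0,0,-0.24],[-0.7,-0.52,0,0,0,-0.48],[-1,-0.78,0,0,0,-0.72],[-1,-0.78,0,0,0,-0.72]]])

```text
clock: 6.3
tool_pos: [0.5708, 0.0417, 0.1145]
orientation: [180.0, 0.1, -5.5]
force: [-0.1, 0.3, -0.1]
opening: 0.0666
gripper_force: 0.0
```

Request:
step_arm(steps=[[[-0.22,-0.33,-0.1,0,0,-0.24],[-0.44,-0.66,-0.2,0,0,-0.48],[-0.67,-1,-0.3,0,0,-0.72],[-0.67,-1,-0.3,0,0,-0.72],[-0.67,-1,-0.3,0,0,-0.72]]])

```text
clock: 6.8
tool_pos: [0.5161, 0.1456, 0.1449]
orientation: [180.0, 0.1, 14.7]
force: [0.7, -0.4, -0.2]
opening: 0.0667
gripper_force: 0.0
```

```bash
python3 go.py .463 .271 34.5
```

```text
pos [0.5161 0.1456 0.1449] yaw 14.7 open 0.06674337013699604 gf 0.0 t 6.8
tx,ty -0.19 -1.35
wz -0.6909014621773466
```

Request:
step_arm(steps=[[[-0.06,-0.4,0,0,0,-0.25],[-0.12,-0.8,0,0,0,-0.5],[-0.19,-1,0,0,0,-0.69],[-0.19,-1,0,0,0,-0.69],[-0.19,-1,0,0,0,-0.69]]])

```text
clock: 7.3
tool_pos: [0.473, 0.2362, 0.1446]
orientation: [180.0, 0.1, 34.3]
force: [-0.1, -0.3, 0.1]
opening: 0.0672
gripper_force: 0.0
```

```bash
python3 go.py .463 .271 34.5; python3 - <<'E'
from h import *
c=calibration("wrist");p,d=snapshot("wrist");W=cloud(d,c);np.savez("w1.npz",p=p,d=d,**{k:np.array(v) for k,v in c.items()})
cv2.imwrite("pics/w1.png",p[:,:,::-1])
m=(W[...,2]>.012)&(W[...,2]<.04)&(np.hypot(W[...,0]-.463,W[...,1]-.272)<.07)&(d>0)
q=W[m];r=cv2.minAreaRect(q[:,:2].astype(np.float32));print(m.sum(),r)
g=q[q[:,2]>.0315];h=q[(q[:,2]>.0255)&(q[:,2]<.0295)];print(g.mean(0),len(g),h.mean(0),len(h))
E
```

```text
pos [0.473  0.2362 0.1446] yaw 34.3 open 0.06724176015316542 gf 0.0 t 7.3
tx,ty 0.11 -0.34
wz -0.006648420435918956
1604 ((0.4619538187980652, 0.27560025453567505), (0.09098212420940399, 0.023809079080820084), 31.716760635375977)
[0.431419   0.25448479 0.03373634] 197 [0.48874022 0.29203896 0.02781948] 514
```

View pics/w1.png

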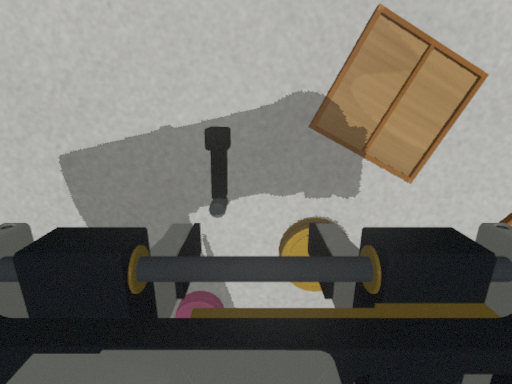

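The wrist view shows the winder upright in the image at (218,170), aligned with the tool to about 1.5°. I descend and grip it by the arm.

Request:
step_arm(steps=[[[0.14,-0.39,0.3,0,0,0.04],[0.14,-0.39,0.7,0,0,0.04],[0.14,-0.39,0.9,0,0,0.04],[0.14,-0.39,0.9,0,0,0.04]]])

```text
clock: 7.75
tool_pos: [0.4613, 0.2743, 0.0523]
orientation: [179.9, 0.4, 33.1]
force: [-0.6, -0.4, 0.2]
opening: 0.0671
gripper_force: 0.0
```

Request:
step_arm(steps=[[[0,0,0.25,0,0,0],[0,0,0.46,0,0,0],[0,0,0.46,0,0,0],[0,0,0.46,0,0,0]]])

```text
clock: 8.15
tool_pos: [0.4633, 0.2769, 0.0106]
orientation: [180.0, -0.0, 33.2]
force: [0.8, 0.1, -1.0]
opening: 0.0673
gripper_force: 0.0
```

Request:
step_arm(steps=[[[0,0,0,0,0,0],[0,0,0,0,0,0],[0,0,0,0,0,0],[0,0,0,0,0,0],[0,0,0,0,0,0],[0,0,0,0,0,0],[0,0,0,0,0,0],[0,0,0,0,0,0],[0,0,0,0,0,0]]], jaw=255)

```text
clock: 9.05
tool_pos: [0.4623, 0.2772, 0.0095]
orientation: [180.0, 0.0, 33.3]
force: [0.1, -0.3, -0.7]
opening: 0.0155
gripper_force: 30.0
```

```bash
python3 go.py .6185 .1929 6.5
```

```text
pos [0.4623 0.2772 0.0095] yaw 33.3 open 0.015461284144502579 gf 30.00005543231964 t 9.05
tx,ty 0.84 1.56
wz 0.9356278043557401
```

Request:
step_arm(steps=[[[0,0,-0.3,0,0,0],[0,0,-0.5,0,0,0],[0,0,-0.5,0,0,0]]])

```text
clock: 9.35
tool_pos: [0.4637, 0.2786, 0.0622]
orientation: [-179.9, -0.3, 33.3]
force: [-0.3, 0.5, -0.2]
opening: 0.0155
gripper_force: 30.0
```

Request:
step_arm(steps=[[[0.2,0.35,0,0,0,0.25],[0.4,0.7,0,0,0,0.5],[0.54,1,0,0,0,0.75],[0.54,1,0,0,0,0.93],[0.54,1,0,0,0,0.93],[0.54,1,0,0,0,0.93]]])

```text
clock: 9.95
tool_pos: [0.5619, 0.223, 0.0589]
orientation: [180.0, 0.1, 6.8]
force: [-0.5, -0.6, 0.0]
opening: 0.0154
gripper_force: 30.0
```

```bash
python3 go.py .6185 .1929 6.5
```

```text
pos [0.5619 0.223  0.0589] yaw 6.8 open 0.015421458884936132 gf 30.000280737876892 t 9.95
tx,ty 0.53 0.37
wz 0.010406839173295962
```

Request:
step_arm(steps=[[[0.35,0.2,0,0,0,0],[0.53,0.35,0,0,0,0],[0.53,0.35,0,0,0,0],[0.53,0.35,0.25,0,0,0],[0.53,0.35,0.4,0,0,0],[0.53,0.35,0.45,0,0,0],[0.53,0.35,0.46,0,0,0],[0.53,0.35,0.46,0,0,0]]])

```text
clock: 10.75
tool_pos: [0.619, 0.1952, 0.0138]
orientation: [180.0, -0.0, 6.7]
force: [0.5, -0.2, -0.9]
opening: 0.0158
gripper_force: 30.0
```

Request:
step_arm(steps=[[[0,0,0,0,0,0],[0,0,0,0,0,0],[0,0,0,0,0,0],[0,0,0,0,0,0],[0,0,0,0,0,0]]], jaw=160)

```text
clock: 11.25
tool_pos: [0.6192, 0.1946, 0.0137]
orientation: [-180.0, -0.0, 6.7]
force: [0.2, 0.5, -0.2]
opening: 0.0324
gripper_force: 0.0
```

Request:
step_arm(steps=[[[0,0,-0.4,0,0,0],[0,0,-0.8,0,0,0],[0,0,-0.9,0,0,0],[0,0,-0.9,0,0,0]]], jaw=60)

```text
clock: 11.65
tool_pos: [0.6204, 0.1954, 0.1062]
orientation: [-179.9, -0.2, 6.7]
force: [-0.5, -0.1, 0.9]
opening: 0.0591
gripper_force: 0.0
```

```bash
python3 go.py .447 -.139 -45
```

```text
pos [0.6204 0.1954 0.1062] yaw 6.7 open 0.059105357949293696 gf 0.0 t 11.65
tx,ty -2.11 3.12
wz 1.803485515554398
```

Request:
step_arm(steps=[[[-0.2,0.35,0,0,0,0.25],[-0.4,0.7,0,0,0,0.5],[-0.6,1,0,0,0,0.75],[-0.6,1,0,0,0,0.9]]])

```text
clock: 12.05
tool_pos: [0.5676, 0.0847, 0.102]
orientation: [179.9, 0.2, -19.6]
force: [0.9, 0.4, 0.8]
opening: 0.0669
gripper_force: 0.0
```

Request:
step_arm(steps=[[[-0.1,0.35,0,0,0,0.25],[-0.2,0.7,0,0,0,0.5],[-0.24,1,0,0,0,0.75],[-0.24,1,0,0,0,0.9]]])

```text
clock: 12.45
tool_pos: [0.5124, -0.001, 0.1022]
orientation: [179.8, 0.1, -45.3]
force: [1.0, 0.9, 0.5]
opening: 0.0669
gripper_force: 0.0
```

Request:
step_arm(steps=[[[0.12,0.4,-0.1,0,0,0],[0.2,0.8,-0.2,0,0,0],[0.2,1,-0.3,0,0,0],[0.2,1,-0.3,0,0,0],[0.2,1,-0.3,0,0,0]]])

```text
clock: 12.95
tool_pos: [0.4588, -0.0835, 0.133]
orientation: [180.0, 0.0, -45.0]
force: [-0.9, 0.5, -0.8]
opening: 0.0672
gripper_force: 0.0
```

```bash
python3 - <<'E'
from h import *
c=calibration("wrist");p,d=snapshot("wrist");W=cloud(d,c)
cv2.imwrite("pics/w2.png",p[:,:,::-1])
m=(W[...,2]>.008)&(W[...,2]<.03)&(np.hypot(W[...,0]-.447,W[...,1]+.139)<.06)&(d>0)
q=W[m];r=cv2.minAreaRect(q[:,:2].astype(np.float32));print(m.sum(),r)
g=q[q[:,2]>.018];print(g.mean(0),len(g),cv2.minAreaRect(g[:,:2].astype(np.float32)))
E
python3 go.py .447 -.139 -45
```

```text
1572 ((0.44790831208229065, -0.13650259375572205), (0.026241809129714966, 0.06786458194255829), 43.263999938964844)
[ 0.44846272 -0.13660948  0.0201408 ] 668 ((0.45024386048316956, -0.1387781947851181), (0.02571733109652996, 0.032310910522937775), 43.36605453491211)
pos [ 0.4591 -0.0831  0.1328] yaw -44.9 open 0.0670047238891001 gf 0.0 t 13.0
tx,ty 0.31 0.48
wz 0.0023529842575764626
```

View pics/w2.png

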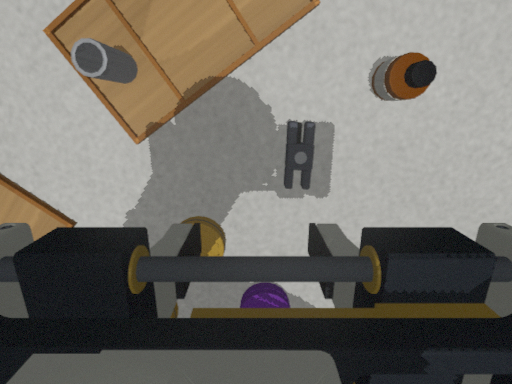

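The wrist view shows the capo at (300,155), aligned within 2°, and the slide standing in its bay at (105,60).

Request:
step_arm(steps=[[[0.15,0.25,0.2,0,0,0.06],[0.3,0.46,0.5,0,0,0.06],[0.3,0.46,0.8,0,0,0.06],[0.3,0.46,0.8,0,0,0.06]]])

```text
clock: 13.4
tool_pos: [0.4451, -0.1371, 0.0497]
orientation: [179.6, 0.3, -46.7]
force: [-0.4, 0.1, 0.4]
opening: 0.0671
gripper_force: 0.0
```

Request:
step_arm(steps=[[[0,0,0.25,0,0,0],[0,0,0.44,0,0,0],[0,0,0.44,0,0,0],[0,0,0.44,0,0,0]]])

```text
clock: 13.8
tool_pos: [0.4488, -0.1364, 0.0102]
orientation: [180.0, -0.0, -46.5]
force: [1.1, -0.1, -0.1]
opening: 0.0672
gripper_force: 0.0
```

Request:
step_arm(steps=[[[0,0,0,0,0,0],[0,0,0,0,0,0],[0,0,0,0,0,0],[0,0,0,0,0,0],[0,0,0,0,0,0],[0,0,0,0,0,0],[0,0,0,0,0,0],[0,0,0,0,0,0]]], jaw=255)

```text
clock: 14.6
tool_pos: [0.4481, -0.137, 0.0097]
orientation: [180.0, -0.0, -46.6]
force: [-1.2, 0.6, 2.9]
opening: 0.0256
gripper_force: 30.0
```

Request:
step_arm(steps=[[[0,0,-0.3,0,0,0],[0,0,-0.5,0,0,0],[0,0,-0.5,0,0,0],[0,0,-0.5,0,0,0]]])

```text
clock: 15.0
tool_pos: [0.448, -0.1368, 0.0596]
orientation: [-180.0, -0.0, -46.6]
force: [-0.9, -0.6, -1.8]
opening: 0.0253
gripper_force: 30.0
```

```bash
python3 go.py .602 -.221 -10
```

```text
pos [ 0.448  -0.1368  0.0596] yaw -46.6 open 0.02526804444401405 gf 29.999882876873016 t 15.0
tx,ty 1.67 -0.54
wz -1.2790066716831476
```

Request:
step_arm(steps=[[[0.4,-0.1,0,0,0,-0.28],[0.8,-0.2,0,0,0,-0.56],[1,-0.3,0,0,0,-0.84],[1,-0.3,0,0,0,-0.9],[1,-0.3,0,0,0,-0.9]]])

```text
clock: 15.5
tool_pos: [0.5377, -0.1893, 0.0575]
orientation: [180.0, 0.2, -20.9]
force: [-0.5, 0.1, -1.0]
opening: 0.0258
gripper_force: 30.0
```

```bash
python3 go.py .602 -.221 -10
```

```text
pos [ 0.5377 -0.1893  0.0575] yaw -20.9 open 0.02583272960780034 gf 29.99916583299637 t 15.5
tx,ty 0.71 0.07
wz -0.38014584403761914
```

Place height is about .0127, which is down 0.45.

Request:
step_arm(steps=[[[0.4,0.04,0,0,0,-0.25],[0.71,0.07,0,0,0,-0.38],[0.71,0.07,0,0,0,-0.38],[0.71,0.07,0,0,0,-0.38]]])

```text
clock: 15.9
tool_pos: [0.6014, -0.2207, 0.0581]
orientation: [-180.0, 0.1, -10.1]
force: [-0.8, 0.8, -1.2]
opening: 0.0251
gripper_force: 30.0
```

Request:
step_arm(steps=[[[0,0,0.25,0,0,0],[0,0,0.38,0,0,0],[0,0,0.43,0,0,0],[0,0,0.45,0,0,0],[0,0,0.45,0,0,0]]])

```text
clock: 16.4
tool_pos: [0.6024, -0.2208, 0.0148]
orientation: [180.0, -0.0, -9.9]
force: [0.2, -0.5, -1.2]
opening: 0.0255
gripper_force: 30.0
```

Request:
step_arm(steps=[[[0,0,0,0,0,0],[0,0,0,0,0,0],[0,0,0,0,0,0],[0,0,0,0,0,0],[0,0,0,0,0,0]]], jaw=130)

```text
clock: 16.9
tool_pos: [0.6025, -0.2209, 0.0148]
orientation: [-180.0, -0.0, -10.0]
force: [-0.5, -0.3, -0.3]
opening: 0.0425
gripper_force: 0.0
```

Request:
step_arm(steps=[[[0,0,-0.4,0,0,0],[0,0,-0.8,0,0,0],[0,0,-1,0,0,0],[0,0,-1,0,0,0]]], jaw=0)

```text
clock: 17.3
tool_pos: [0.6046, -0.2213, 0.1187]
orientation: [-180.0, -0.4, -9.9]
force: [-0.6, -0.4, -0.9]
opening: 0.0693
gripper_force: 0.0
```

```bash
python3 go.py .437 -.2493 -50
```

```text
pos [ 0.6046 -0.2213  0.1187] yaw -9.9 open 0.0692803380278178 gf 0.0 t 17.3
tx,ty -1.6 0.57
wz 1.3987407711473725
```

Request:
step_arm(steps=[[[-0.35,0.12,0,0,0,0.28],[-0.7,0.25,0,0,0,0.56],[-1,0.36,0,0,0,0.84],[-1,0.36,0,0,0,0.9]]])

```text
clock: 17.7
tool_pos: [0.4933, -0.2391, 0.1139]
orientation: [180.0, 0.2, -36.1]
force: [0.2, -0.0, 0.5]
opening: 0.0874
gripper_force: 0.0
```

Request:
step_arm(steps=[[[-0.3,0.3,0,0,0,0.25],[-0.44,0.44,0,0,0,0.5],[-0.44,0.44,0,0,0,0.5],[-0.44,0.44,0,0,0,0.5],[-0.44,0.44,0,0,0,0.5]]])

```text
clock: 18.2
tool_pos: [0.4372, -0.249, 0.1145]
orientation: [-180.0, -0.0, -49.9]
force: [-0.5, -0.2, 0.6]
opening: 0.0876
gripper_force: 0.0
```

```bash
python3 go.py .437 -.2493 -50
```

```text
pos [ 0.4372 -0.249   0.1145] yaw -49.9 open 0.08756394951572341 gf 0.0 t 18.2
tx,ty 0.0 0.0
wz 0.001755980316994643
```

Request:
step_arm(steps=[[[0,0,0.3,0,0,0],[0,0,0.65,0,0,0],[0,0,0.9,0,0,0],[0,0,1,0,0,0],[0,0,1,0,0,0],[0,0,1,0,0,0]]])

```text
clock: 18.8
tool_pos: [0.4372, -0.2491, 0.0151]
orientation: [-180.0, -0.0, -50.0]
force: [-1.2, -0.4, 0.1]
opening: 0.0876
gripper_force: 0.0
```

Request:
step_arm(steps=[[[0,0,0,0,0,0],[0,0,0,0,0,0],[0,0,0,0,0,0],[0,0,0,0,0,0],[0,0,0,0,0,0],[0,0,0,0,0,0],[0,0,0,0,0,0],[0,0,0,0,0,0]]], jaw=255)

```text
clock: 19.6
tool_pos: [0.4362, -0.249, 0.0146]
orientation: [180.0, 0.0, -50.1]
force: [-0.8, -0.1, 1.2]
opening: 0.0377
gripper_force: 30.0
```

Request:
step_arm(steps=[[[0,0,-0.2,0,0,0],[0,0,-0.5,0,0,0],[0,0,-0.8,0,0,0],[0,0,-0.8,0,0,0],[0,0,-0.8,0,0,0]]])

```text
clock: 20.1
tool_pos: [0.4364, -0.2489, 0.095]
orientation: [-179.9, -0.1, -50.1]
force: [0.6, 0.5, -1.0]
opening: 0.0372
gripper_force: 30.0
```

```bash
python3 go.py .625 .130 -50
```

```text
pos [ 0.4364 -0.2489  0.095 ] yaw -50.1 open 0.03715357505378432 gf 29.99975234270096 t 20.1
tx,ty -1.7 -3.88
wz -0.002676073865815365
```

Request:
step_arm(steps=[[[-0.13,-0.3,0,0,0,0],[-0.28,-0.64,0,0,0,0],[-0.43,-0.97,0,0,0,0]]])

```text
clock: 20.4
tool_pos: [0.4824, -0.1529, 0.0932]
orientation: [179.9, 0.1, -50.1]
force: [0.4, 0.2, -0.7]
opening: 0.0372
gripper_force: 30.0
```

Request:
step_arm(steps=[[[-0.15,-0.35,0,0,0,0],[-0.29,-0.68,0,0,0,0],[-0.43,-0.97,0,0,0,0]]])

```text
clock: 20.7
tool_pos: [0.5295, -0.0571, 0.093]
orientation: [179.9, 0.1, -50.1]
force: [-0.3, 0.4, -1.4]
opening: 0.0373
gripper_force: 30.0
```

Request:
step_arm(steps=[[[-0.15,-0.35,0,0,0,0],[-0.29,-0.68,0,0,0,0],[-0.42,-0.97,0,0,0,0]]])

```text
clock: 21.0
tool_pos: [0.5769, 0.0373, 0.0928]
orientation: [179.9, 0.1, -50.0]
force: [1.2, -0.5, 0.3]
opening: 0.0379
gripper_force: 30.0
```

Request:
step_arm(steps=[[[-0.15,-0.35,0,0,0,0],[-0.29,-0.68,0,0,0,0],[-0.38,-0.88,0,0,0,0],[-0.42,-0.97,0,0,0,0],[-0.42,-0.97,0,0,0,0],[-0.42,-0.97,0,0,0,0]]])

```text
clock: 21.6
tool_pos: [0.6236, 0.1295, 0.0935]
orientation: [179.9, 0.0, -50.1]
force: [-0.2, -0.9, -0.4]
opening: 0.0372
gripper_force: 30.0
```

```bash
python3 go.py .625 .130 -50;  python3 - <<'E'
from h import *
p,d=snapshot("top");cv2.imwrite("pics/top1.png",cv2.resize(p[90:220,150:370],None,fx=3,fy=3)[:,:,::-1])
E
```

```text
pos [0.6236 0.1295 0.0935] yaw -50.1 open 0.03720379245610171 gf 29.999822080135345 t 21.6
tx,ty 0.01 -0.01
wz -0.00288353830657484
```

View pics/top1.png

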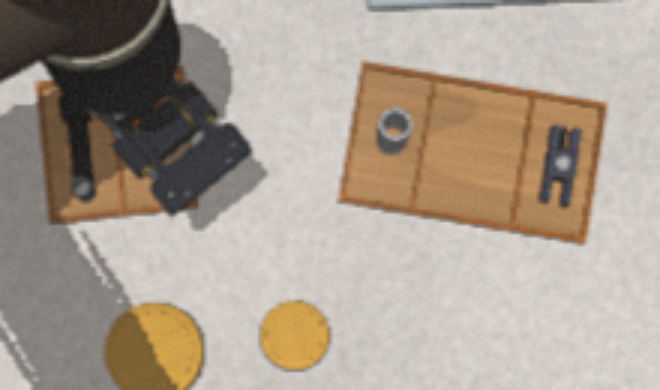

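The slide and capo sit in their end bays, the winder is in the short tray's left bay, and the bottle is above the right bay. I lower it slowly.

Request:
step_arm(steps=[[[0,-0.01,0.25,0,0,0],[0,-0.01,0.5,0,0,0],[0,-0.01,0.65,0,0,0],[0,-0.01,0.72,0,0,0],[0,-0.01,0.74,0,0,0],[0,-0.01,0.755,0,0,0],[0,-0.01,0.755,0,0,0]]])

```text
clock: 22.35
tool_pos: [0.6259, 0.131, 0.0199]
orientation: [-179.9, -0.0, -50.1]
force: [-0.5, 0.2, 0.2]
opening: 0.0372
gripper_force: 30.0
```

```bash
python3 go.py .625 .130 -50
```

```text
pos [0.6259 0.131  0.0199] yaw -50.1 open 0.0371875856178221 gf 29.999899864196777 t 22.35
tx,ty 0.0 0.01
wz -0.002504778547254949
```

Request:
step_arm(steps=[[[0,0,0.015,0,0,0],[0,0,0.02,0,0,0],[0,0,0.02,0,0,0],[0,0,0.02,0,0,0]]])

```text
clock: 22.75
tool_pos: [0.6257, 0.1312, 0.0176]
orientation: [-180.0, -0.0, -50.0]
force: [-1.2, -0.5, 3.3]
opening: 0.037
gripper_force: 30.0
```

Request:
step_arm(steps=[[[0,0,0,0,0,0],[0,0,0,0,0,0],[0,0,0,0,0,0],[0,0,0,0,0,0],[0,0,0,0,0,0]]], jaw=110)

```text
clock: 23.25
tool_pos: [0.6253, 0.131, 0.0169]
orientation: [180.0, 0.0, -50.1]
force: [-0.9, -0.4, -0.2]
opening: 0.0498
gripper_force: 0.0
```

Request:
step_arm(steps=[[[0,0,-0.2,0,0,0],[0,0,-0.6,0,0,0],[0,0,-0.9,0,0,0],[0,0,-0.9,0,0,0]]])

```text
clock: 23.65
tool_pos: [0.6282, 0.1321, 0.1121]
orientation: [-179.6, -0.2, -50.0]
force: [0.3, 1.5, 0.2]
opening: 0.0503
gripper_force: 0.0
```

```bash
python3 go.py .453 .0088 -75
```

```text
pos [0.6282 0.1321 0.1121] yaw -50.0 open 0.05026966516984881 gf 0.0 t 23.65
tx,ty -0.18 2.13
wz 0.8721389732921636
```

Request:
step_arm(steps=[[[-0.03,0.35,0,0,0,0.28],[-0.06,0.7,0,0,0,0.56],[-0.08,1,0,0,0,0.84],[-0.08,1,0,0,0,0.87]]], jaw=0)

```text
clock: 24.05
tool_pos: [0.5401, 0.071, 0.1067]
orientation: [179.9, 0.0, -75.3]
force: [1.0, 0.1, -0.1]
opening: 0.0764
gripper_force: 0.0
```

Request:
step_arm(steps=[[[0.15,0.4,0,0,0,0],[0.3,0.8,0,0,0,0],[0.38,1,0,0,0,0],[0.38,1,0,0,0,0],[0.38,1,0,0,0,0]]])

```text
clock: 24.55
tool_pos: [0.4575, 0.0106, 0.1074]
orientation: [-179.9, 0.0, -75.0]
force: [0.2, 0.4, 0.0]
opening: 0.0877
gripper_force: 0.0
```

```bash
python3 go.py .453 .0088 -75
```

```text
pos [0.4575 0.0106 0.1074] yaw -75.0 open 0.0876506129016496 gf 0.0 t 24.55
tx,ty 0.01 0.05
wz 0.0017416845174405005
```

Down to about .0085.

Request:
step_arm(steps=[[[0.01,0.05,0.3,0,0,0],[0.01,0.05,0.6,0,0,0],[0.01,0.05,0.85,0,0,0],[0.01,0.05,0.99,0,0,0],[0.01,0.05,0.99,0,0,0],[0.01,0.05,0.99,0,0,0]]])

```text
clock: 25.15
tool_pos: [0.4531, 0.0086, 0.0079]
orientation: [180.0, -0.0, -74.9]
force: [-1.1, 0.6, 0.5]
opening: 0.0874
gripper_force: 0.0
```

Request:
step_arm(steps=[[[0,0,0,0,0,0],[0,0,0,0,0,0],[0,0,0,0,0,0],[0,0,0,0,0,0],[0,0,0,0,0,0],[0,0,0,0,0,0],[0,0,0,0,0,0]]], jaw=255)

```text
clock: 25.85
tool_pos: [0.4527, 0.0083, 0.0086]
orientation: [-179.9, 0.0, -75.0]
force: [-1.0, 1.3, 6.7]
opening: 0.059
gripper_force: 30.0
```

Request:
step_arm(steps=[[[0,0,-0.2,0,0,0],[0,0,-0.5,0,0,0],[0,0,-0.8,0,0,0],[0,0,-0.8,0,0,0],[0,0,-0.8,0,0,0]]])

```text
clock: 26.35
tool_pos: [0.4524, 0.0082, 0.0885]
orientation: [-179.9, 0.0, -75.0]
force: [-0.7, -0.4, -1.3]
opening: 0.0592
gripper_force: 30.0
```

```bash
python3 go.py .615 -.147 -75
```

```text
pos [0.4524 0.0082 0.0885] yaw -75.0 open 0.05922277843322011 gf 29.999439418315887 t 26.35
tx,ty 1.92 -1.17
wz -0.00021943566573279227
```

Request:
step_arm(steps=[[[0.35,-0.2,0,0,0,0],[0.7,-0.4,0,0,0,0],[0.96,-0.58,0,0,0,0]]])

```text
clock: 26.65
tool_pos: [0.5334, -0.0709, 0.0866]
orientation: [179.9, 0.0, -75.0]
force: [-0.2, 1.2, -0.5]
opening: 0.059
gripper_force: 30.0
```

Request:
step_arm(steps=[[[0.35,-0.2,0,0,0,0],[0.7,-0.4,0,0,0,0],[0.96,-0.59,0,0,0,0],[0.96,-0.59,0,0,0,0],[0.96,-0.59,0,0,0,0]]])

```text
clock: 27.15
tool_pos: [0.6138, -0.1476, 0.0855]
orientation: [179.8, 0.1, -75.1]
force: [-0.4, -0.4, -0.5]
opening: 0.0589
gripper_force: 30.0
```

```bash
python3 go.py .615 -.147 -75
```

```text
pos [ 0.6138 -0.1476  0.0855] yaw -75.1 open 0.05892205547230547 gf 29.999694228172302 t 27.15
tx,ty -0.0 -0.01
wz -0.0031534029261934826
```

Request:
step_arm(steps=[[[0,-0.01,0.3,0,0,0],[0,-0.01,0.55,0,0,0],[0,-0.01,0.68,0,0,0],[0,-0.01,0.74,0,0,0],[0,-0.01,0.75,0,0,0],[0,-0.01,0.75,0,0,0],[0,-0.01,0.75,0,0,0]]])

```text
clock: 27.85
tool_pos: [0.6167, -0.1467, 0.0142]
orientation: [-179.9, -0.0, -75.0]
force: [-0.2, 0.9, 0.3]
opening: 0.0594
gripper_force: 30.0
```

Request:
step_arm(steps=[[[0,0,0,0,0,0],[0,0,0,0,0,0],[0,0,0,0,0,0],[0,0,0,0,0,0],[0,0,0,0,0,0]]], jaw=50)

```text
clock: 28.35
tool_pos: [0.616, -0.1468, 0.0132]
orientation: [-180.0, -0.0, -75.0]
force: [-0.5, -0.1, 0.4]
opening: 0.0704
gripper_force: 0.0
```

Request:
step_arm(steps=[[[0,0,-0.3,0,0,0],[0,0,-0.7,0,0,0],[0,0,-1,0,0,0],[0,0,-1,0,0,0]]])

```text
clock: 28.75
tool_pos: [0.6189, -0.147, 0.1182]
orientation: [-179.6, -0.2, -74.9]
force: [0.2, 1.2, 0.9]
opening: 0.0708
gripper_force: 0.0
```

Request:
step_arm(steps=[[[0.4,0.2,-0.2,0,0,0],[0.8,0.6,-0.3,0,0,0],[0.9,1,-0.3,0,0,0],[0.9,1,-0.3,0,0,0]]])

```text
clock: 29.15
tool_pos: [0.5383, -0.262, 0.1429]
orientation: [179.9, 0.1, -75.2]
force: [0.1, -0.3, 0.5]
opening: 0.0706
gripper_force: 0.0
```

Request:
step_arm(steps=[[[0.4,0.4,0,0,0,0],[0.8,0.8,0,0,0,0],[0.8,1,0,0,0,0],[0.8,1,0,0,0,0]]])

```text
clock: 29.55
tool_pos: [0.4636, -0.3644, 0.1423]
orientation: [179.9, 0.1, -75.2]
force: [1.2, 0.7, -0.5]
opening: 0.0708
gripper_force: 0.0
```

```bash
python3 - <<'E'
from h import *
for i in range(1):
    p,d=snapshot("top");s,_=snapshot("side")
cv2.imwrite("pics/top2.png",cv2.resize(p[90:235,80:420],None,fx=2.3,fy=2.3)[:,:,::-1]);cv2.imwrite("pics/side2.png",cv2.resize(s[90:310,150:400],None,fx=2.6,fy=2.6)[:,:,::-1])
W=cloud(d,calibration("top"))
def L(P,x,y,a):
    a=np.radians(a);e=P[:,:2]-[x,y];return e@np.array([[np.cos(a),-np.sin(a)],[np.sin(a),np.cos(a)]])
for n,(x,y,a,w) in dict(long=(.6151,-.1472,-10,.1),short=(.622,.1621,6.5,.06)).items():
    P=W.reshape(-1,3);q=L(P,x,y,a);m=(abs(q[:,0])<.055)&(abs(q[:,1])<w)&(P[:,2]>.013);P=P[m];q=q[m]
    for lo,hi in((-.104,-.046),(-.042,.042),(.046,.104)) if w==.1 else ((-.06,-.002),(.002,.06)):
        k=(q[:,1]>lo)&(q[:,1]<hi);print(n,lo,hi,k.sum(),q[k].min(0).round(3),q[k].max(0).round(3),"z95",np.percentile(P[k,2],[50,95]).round(4))
E
```

```text
long -0.104 -0.046 220 [-0.055 -0.1  ] [-0.003 -0.046] z95 [0.5522 0.5595]
long -0.042 0.042 842 [-0.055 -0.042] [0.029 0.031] z95 [0.029  0.5628]
long 0.046 0.104 120 [-0.015  0.06 ] [0.012 0.086] z95 [0.0473 0.0624]
short -0.06 -0.002 205 [-0.02  -0.059] [ 0.017 -0.014] z95 [0.044  0.0606]
short 0.002 0.06 261 [-0.048  0.021] [0.042 0.045] z95 [0.0232 0.036 ]
```

View pics/top2.png

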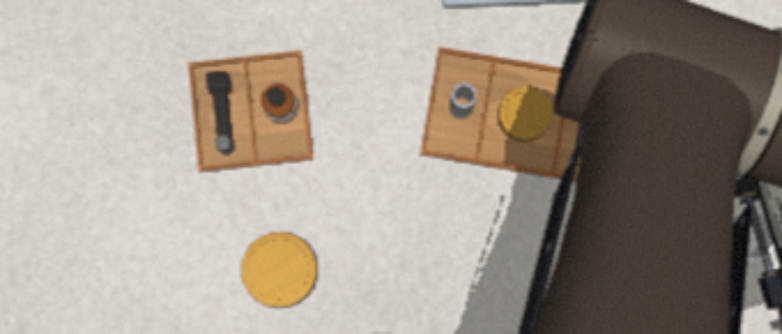

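View pics/side2.png

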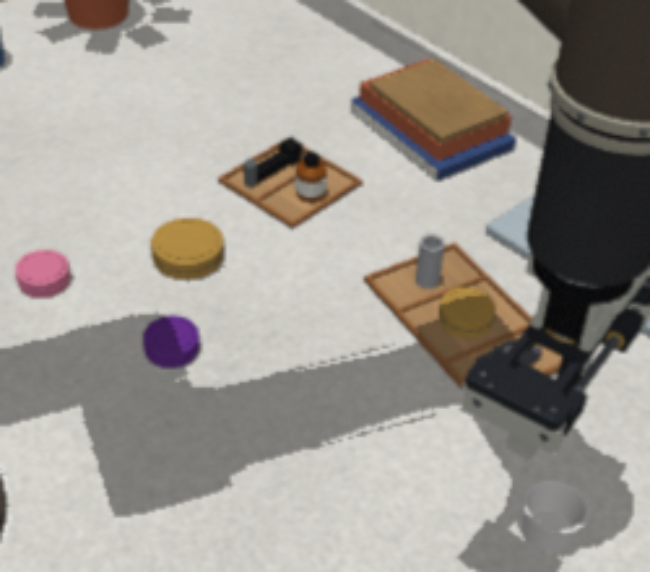

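Both pictures show winder and bottle in the short tray, slide and tin in the long tray, and the bigger tin and cup in place. The arm hides the capo here, but it was seen flat in its bay earlier. Handing in.

```bash
python3 -c "
from plant import *
print(close_job())"
```

```text
the job is handed in; nothing more can be done
None
```

Both kits are made up and the job is handed in at about 30 s of the 134 s allowed; no verdict came back, and the arm hid the capo in the last pictures, so its place rests on an earlier one showing it flat in its bay.

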